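# Unclip the bone tray from its rails and slide it onto a drying mat

### The arm

A 7-joint arm with a two-finger parallel gripper is mounted at the origin on the work surface. World frame = base frame: x ahead of the robot, y to its left, z up, the work surface at z = 0. Lengths are in m, angles in rad, forces in N, time in s.
With the tool pointing down it reaches from about 0.35 to 0.775 m from the base axis. Payload 3.1 kg.
Tool frame: the origin (TCP) lies midway between the tips of the shut fingers; the grasp point (between the pads) lies 19 mm behind it; y points along the fingers, x is the direction in which the jaws open and shut, and the axes are right-handed (so a half turn about y gives the same grasp; the last joint's range is limited). The gripper opens to 85 mm and grips with 20 to 120 N. Pads are 22 mm wide; open, the fingers measure 114 mm over their backs; the gripper's body (76 mm by 85 mm) begins 54 mm behind the grasp point. The pads swing forward as they close: fully open they stand 13 mm farther back than shut.
Start: joints at [-1.332, 0.311, 0.014, 1.512, -0.004, 1.319, -0.027], TCP at [0.152, 0.528, 0.231] pointing down, gripper open.
Joint ranges: [-2.7, 2.7], [-0.3, 1.91], [-1.27, 1.3], [0.12, 2.57], [-1.44, 4.58], [0.2, 2.03], [-3.05, 3.05]. Speed limits (rad/s): [2.79, 2.79, 3.14, 3.14, 3.14, 3.14, 3.14].

### API

Orientations are given as [roll, pitch, yaw] about the fixed x, y, z axes, in that order (R = Rz(yaw) Ry(pitch) Rx(roll)).
In Python, from station import env, imaging, workorder, cut_out gives the robot as it stands.
- The arm moves only by the tool carry_out, never from a script. Its argument "motion" is a list of rows, each a list of 7 numbers: the shift along the tool's x, y, z in cm, then the turn, a rotation vector about the tool's x, y, z in degrees, then the finger opening in cm, from 0 to 8.54. In form: [[tx, ty, tz, rx, ry, rz, grip], ...]. A call has 1 to 8 rows; each row shifts and turns the commanded pose from where the row before left it, along the tool's axes as they then stand; what a row does not reach is not made up. A row lasts 1/10 s, in which the tool goes at most 50 mm and 8.59 degrees, less where a joint would pass 70% of its speed; a pose out of reach is approached as far as the arm can. A call is refused whole if a number of a shift passes 5 or a number of a turn 8.59, either way. A call with a gripper value outside its range is refused whole. The fingers move at their own pace and stop on an object; "newtons" is the grip in N (left out, the last holds). Time passes only in rows, so rows that do not move let the fingers close. It gives the time, the measured TCP pose, the force and the opening at its end, in the units of the state.
- env.get_obs(): the state, without advancing time (a new reading comes with each control period).
- imaging.get_image(name): name is "scene" or "top" or "wrist"; returns the picture (400x640x3 uint8, red, green, blue); there is no depth.
- imaging.get_calibration(name): a dict with "fx", "fy", "cx", "cy" (pixels), "cam_to_world" (4x4, takes a point from camera to world coordinates). Camera axes: x right, y up, looking along -z (the intrinsics and any distortion apply to the point x, -y, -z); pixel columns grow to the right and rows downward; lengths in m; the calibration is good to about 2 mm. A picture is of the moment at which its call begins: read the wrist's pose just before it. get_calibration takes no time and is no camera call; for the wrist camera it gives the pose at the moment of the call.
- workorder.hand_in(): hands the job in, once; it reports no verdict.
Trained networks look in the newest picture that a camera, given by its name, has taken for a name from the list of things; names that differ only in an ending like _2 or _b are one class to them, and where a whole thing is asked for, a point or a joint stands for the part that bears it (a point fixed in the world has none). Each returns a list of dicts, best first, with "score" (0 to 1); they miss things now and then, are a little off and sometimes report something else, mostly with a low value. They report only what shows in the picture. A call takes as long as a camera call. They do not tell look-alikes from the thing itself.
- cut_out(target, camera): "region" (400x640 bool, what is visible of it) and "position" ([row, column] in pixels, amid what is visible of it).
The state is a dict: "t": time; "joint_pos": joint angles; "joint_vel": joint speeds; "joint_torque": joint torques, N m; "tcp_pos": TCP position; "tool_rot": TCP orientation; "contact_force": force on the tool from outside, world axes, zero at the start; "wrist_torque": the same for the moment, N m; "grip_width": finger opening in m.
Only numpy, scipy, OpenCV 4.12 (cv2) and the standard library are available. Lean on these libraries where they do the work, as an engineer would, in place of code of your own. Each camera call takes 0.05 s, during which the arm holds its last target. There are 200 camera calls.

### The job

The white tray of cleaned bones is clicked fast between two dark steel rails on the finds table. Push or pull it out of the rails along their length; it lets go towards one end only, which cannot be seen, so feel for it and do not force it against the hidden stop or squeeze it hard. Then slide it squarely onto the middle of the blue drying mat at that end, both bones still in it and the brushes and bottle left alone.

Things in the scene. Friction and masses are not known exactly. Their poses are not given: they have to be found in the camera images.
- tray: White plastic tray, 166 mm long (its own y), 80 mm wide (x), 36 mm high, about 0.35 kg, on a 100 mm wide, 6 mm thick sled foot that runs under the rail lips. Origin: centre of the underside, z up. Walls and two dividers (at y = +30 and -30 mm) are 4 mm thick, up to z = 36 mm. Each end compartment (47 mm long) holds one bone. It starts in the middle of the rails, clicked
- well (a point): Centre of the floor of the tray's empty middle compartment, 9 mm above the tray's underside; axes as the tray. The compartment is 72 mm (x) by 56 mm (y) inside and 27 mm deep: room for shut or slightly spread fingers to push on a divider
- dock: Pair of fixed dark steel rails, 160 mm long (its own y), 128 mm over their outsides (x), 13 mm high, each with a lip over the tray's foot; 86 mm between the lips. Origin: midway between the rails, on the table, z up. The tray can only slide along y in them and is clear after 165 mm. Both ends look alike, but a stop under the tray, out of sight, blocks +y or -y; which one varies
- catch (a point): The sprung catch at the middle of the rails, 3 mm above the table; axes as the dock. About 2 mm of slide is play. Towards the free end the catch gives way at about 12 to 20 N within 9 mm; towards the blocked end the stop holds it, rubbery then solid, within about 5 mm. More than 45 N from the robot on the tray counts as forcing it
- mat_left: Blue drying mat, a 1 mm sheet fixed to the table beyond the rails' +y end, 225 mm long (its own y) and 160 mm wide (x). Origin: its centre. Nothing catches on its edge
- mat_right: The like blue drying mat beyond the rails' -y end
- bone_left: Light brown knuckle bone, about 40 mm long and 14 mm high, loose in the tray's +y compartment; origin at its underside, in the middle
- bone_right: Dark brown knuckle bone, about 39 mm long and 17 mm high, loose in the tray's -y compartment; origin at its underside, in the middle
- toothbrush: Toothbrush lying on the table on the far side of the rails, 167 mm long, 17 mm high; leave it alone
- paintbrush: Paintbrush lying on the table on the near side of the rails, 190 mm long; leave it alone
- bottle: Water bottle standing far right on the table, 66 mm across, 210 mm high; leave it alone
Mind the look-alikes: they are no part of the job. Of the things like the tray, leave any that is brown, green or turquoise; of the rest the larger one is meant.

How it is judged:
By the outcome, as a careful person would: the job done as asked, in the order asked, and still so for the second after the job is handed in, with the robot touching nothing.
It also fails if it takes over 42 s, if anything falls off the work surface, if the arm or the gripper's body presses on something with over 40 N, if the wrist force passes 120 N, or if a joint passes its speed limit or range.

## Working session

There is one attempt and no reset: what is moved stays moved. The work goes in short steps, Python scripts to look and compute and a tool call to move; the robot and the scene stay as the last step left them, time stands still between calls to the robot, and variables do not carry over. Pictures are saved under pics/ and viewed, about 8 in all and at most 12, crops included, and the job is handed in when it is done.

Besides the shell and the picture viewer there is one more tool, called after ">>>" by a JSON object that holds its "name" and its "arguments", one argument or row to a line. carry_out: Moves the arm, as the interface text tells. Its arguments: {"type":"object","properties":{"motion":{"type":"array","items":{"type":"array","items":{"type":"number"}}},"newtons":{"type":"number"}},"required":["motion"]}

```bash
mkdir -p pics; ls
python3 - <<'E'
from station import env, imaging, workorder, cut_out
import cv2
for n in ("scene","top"):
    im=imaging.get_image(n); cv2.imwrite(f"pics/{n}0.png",im[:,:,::-1])
    for t in ("tray","dock","mat_left","mat_right","bone_left","bone_right"):
        print(n,t,[(round(d["score"],2),[round(float(x)) for x in d["position"]],int(d["region"].sum())) for d in cut_out(t,n)][:4])
    c=imaging.get_calibration(n); print({k:(v.round(3).tolist() if hasattr(v,'round') and hasattr(v,'tolist') else v) for k,v in c.items()})
print(env.get_obs())
E
```

```text
pics
scene tray [(0.89, [236, 345], 1507), (0.78, [159, 338], 1180), (0.74, [244, 245], 928), (0.68, [222, 456], 1753)]
scene dock [(0.95, [251, 339], 592)]
scene mat_left [(0.91, [293, 407], 4604), (0.51, [220, 384], 576)]
scene mat_right [(0.75, [207, 291], 2821), (0.74, [250, 337], 556)]
scene bone_left []
scene bone_right []
{'fx': 385.4300253570121, 'fy': 385.4300253570121, 'cx': 318.2402167823535, 'cy': 205.3580193622272, 'cam_to_world': [[-0.629, -0.603, 0.49, 1.078], [0.778, -0.498, 0.384, 0.348], [0.013, 0.623, 0.782, 0.96], [0.0, 0.0, 0.0, 1.0]]}
top tray [(0.89, [195, 263], 2131), (0.77, [95, 276], 1072), (0.69, [292, 350], 2807), (0.67, [302, 171], 3010)]
top dock [(0.86, [211, 266], 1035), (0.34, [186, 180], 5393)]
top mat_left [(0.86, [187, 178], 5450)]
top mat_right [(0.67, [196, 346], 5360)]
top bone_left [(0.58, [188, 243], 102)]
top bone_right [(0.62, [190, 244], 78)]
{'fx': 439.24581728011384, 'fy': 439.24581728011384, 'cx': 322.43157606432067, 'cy': 197.5906668657194, 'cam_to_world': [[-0.002, 0.986, -0.168, 0.328], [-1.0, -0.001, 0.006, -0.12], [0.006, 0.168, 0.986, 1.106], [0.0, 0.0, 0.0, 1.0]]}
{'t': 0.7, 'joint_pos': array([-1.33169374,  0.31083529,  0.01403807,  1.51148128, -0.00439698,
        1.31919676, -0.02720097]), 'joint_vel': array([-5.37087957e-05, -1.86910057e-03,  1.30782833e-04, -1.97123749e-04,
       -6.51708059e-04,  2.11777819e-04, -8.72235783e-04]), 'joint_torque': array([-1.47455794e-04, -3.79686713e+01,  1.45602599e-01, -2.30810040e+01,
        1.20372250e-02,  1.72421642e-03, -9.30634940e-06]), 'tcp_pos': array([0.15241706, 0.52848772, 0.23134706]), 'tool_rot': array([-1.57082812e+00, -1.11286859e-04,  1.29003317e+00]), 'contact_force': array([ 0.11157439, -0.06616443, -0.21022566]), 'wrist_torque': array([0.01069798, 0.01653766, 0.00611085]), 'grip_width': 0.08542492352690384}
```

Run:
```python
import cv2
a=cv2.imread("pics/top0.png"); cv2.imwrite("pics/v1.png",cv2.resize(a[60:360,100:500],None,fx=2,fy=2,interpolation=cv2.INTER_CUBIC))
```

```text
(no output)
```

View pics/v1.png

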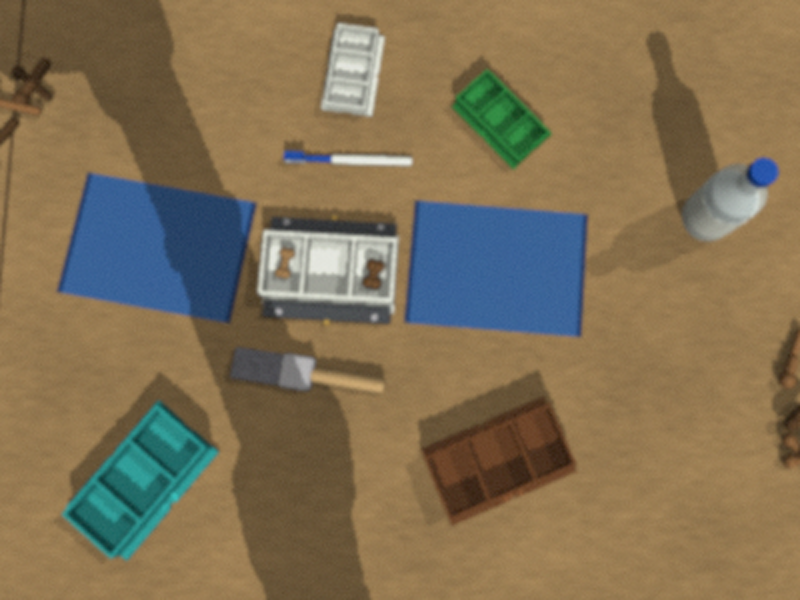

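View pics/scene0.png

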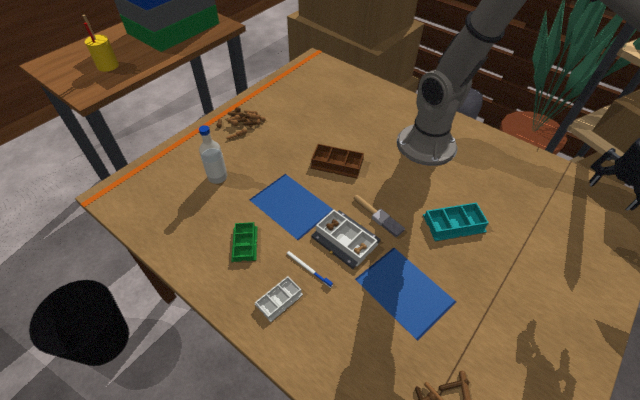

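```bash
cat > h.py <<'E'
from station import env, imaging, workorder, cut_out
import numpy as np, cv2
def pt(cal,u,v,z):
    M=np.array(cal["cam_to_world"]); d=M[:3,:3]@np.array([(u-cal["cx"])/cal["fx"],-(v-cal["cy"])/cal["fy"],-1]); o=M[:3,3]
    return o+d*(z-o[2])/d[2]
def rect(cal,mask,z):
    v,u=np.nonzero(mask); P=np.array([pt(cal,a,b,z)[:2] for a,b in zip(u,v)],np.float32)*1000
    c,s,a=cv2.minAreaRect(P); return [round(x) for x in c],[round(x) for x in s],round(a,1)
def blobs(mask,amin):
    n,l,s,_=cv2.connectedComponentsWithStats(mask.astype(np.uint8)); return [l==i for i in range(1,n) if s[i,4]>amin]
E
python3 - <<'E'
from h import *
for n in ("top","scene"):
    im=cv2.imread(f"pics/{n}0.png"); cal=imaging.get_calibration(n)
    hsv=cv2.cvtColor(im,cv2.COLOR_BGR2HSV)
    for m in blobs(cv2.morphologyEx(((hsv[...,0]>100)&(hsv[...,0]<125)&(hsv[...,1]>120)).astype(np.uint8),cv2.MORPH_OPEN,np.ones((3,3))),1500): print(n,"mat",rect(cal,m,.001))
    if n=="top":
        w=np.zeros(im.shape[:2],bool); w[160:225,225:303]=1
        for m in blobs((hsv[...,1]<60)&(hsv[...,2]>110)&w,100): print("tray rim",rect(cal,m,.036),m.sum())
        for m in blobs((hsv[...,1]<90)&(hsv[...,2]<75)&w,60): print("rail",rect(cal,m,.013),m.sum())
        for u,v in ((231,169.5),(298,172),(231,219),(296,221)): print("rail corner",pt(cal,u,v,.013).round(3))
        for q in ((231.5,175),(299,177),(229,208.5),(297,213)): print("tray corner",pt(cal,*q,.036).round(3))
    else:
        imaging.get_image(n)
        for d in cut_out("tray",n)[:1]: print(rect(cal,d["region"],.03))
E
```

```text
top mat ([555, 242], [219, 155], 79.6)
top mat ([527, -193], [219, 155], 85.2)
tray rim ([517, 19], [172, 98], 86.3) 2219
rail ([580, 16], [159, 15], 86.6) 317
rail corner [0.588 0.106 0.013]
rail corner [ 0.581 -0.065  0.013]
rail corner [0.461 0.102 0.013]
rail corner [ 0.455 -0.061  0.013]
tray corner [0.568 0.099 0.036]
tray corner [ 0.563 -0.069  0.036]
tray corner [0.484 0.103 0.036]
tray corner [ 0.472 -0.064  0.036]
scene mat ([530, -192], [221, 157], 85.5)
scene mat ([556, 242], [221, 158], 79.7)
([797, 7], [69, 115], 81.8)
```

Possible trays in the top picture (row, column): the white one in the rails (195,263), a small white one (95,276), and the green (119,350), brown (290,350) and turquoise (302,171) ones. The larger white one, in the rails with the bones, is the one meant. I'll swing over it and check it close up with the wrist camera.

>>> {"name": "carry_out", "arguments": {
  "motion": [
    [0,0,-4.9,0,5.15,0,3.5],
    [0,0,-4.9,0,5.15,0,3.5],
    [0,0,-4.9,0,5.15,0,3.5],
    [0,0,-4.9,0,5.15,0,3.5],
    [0,0,-4.9,0,5.15,0,3.5],
    [0,0,-4.9,0,5.15,0,3.5],
    [0,0,-4.9,0,5.15,0,3.5],
    [0,0,-4.9,0,5.15,0,3.5]
  ],
  "newtons": 20
}}

```text
t: 1.6
tcp_pos: [0.4716, 0.312, 0.2313]
tool_rot: [-1.571, -0.001, 0.568]
contact_force: [0.5, 0.4, -0.1]
grip_width: 0.0348
```

>>> {"name": "carry_out", "arguments": {
  "motion": [
    [0,0,-4.9,0,5.15,0,3.5],
    [0,0,-4.9,0,5.15,0,3.5],
    [0,0,-4.9,0,5.15,0,3.5],
    [0,0,-4.9,0,5.15,0,3.5],
    [0,0,-4.9,0,5.15,0,3.5],
    [0,0,-4.9,0,5.15,0,3.5],
    [0,0,-4.9,0,5.15,0,3.5],
    [0,0,0,0,0,0,3.5]
  ]
}}

```text
t: 2.4
tcp_pos: [0.5696, -0.0209, 0.2322]
tool_rot: [-1.579, -0.002, -0.075]
contact_force: [-0.2, -0.4, 0.3]
grip_width: 0.0347
```

Run:
```python
from h import *
cal=imaging.get_calibration("wrist"); im=imaging.get_image("wrist"); cv2.imwrite("pics/w1.png",im[:,:,::-1])
print(cal["fx"],cal["cx"],cal["cy"],np.round(cal["cam_to_world"],3).tolist()); print(env.get_obs()["tcp_pos"],env.get_obs()["tool_rot"])
np.save("w1.npy",cal,allow_pickle=True)
for t,z in (("tray",.036),("dock",.013)):
    for d in cut_out(t,"wrist")[:2]: print(t,d["score"],d["position"],rect(cal,d["region"],z))
```

```text
330.4766804264176 326.91292228257817 205.25271510957728 [[0.997, 0.071, 0.024, 0.575], [-0.075, 0.939, 0.335, 0.065], [0.001, -0.336, 0.942, 0.374], [0.0, 0.0, 0.0, 1.0]]
[ 0.57000351 -0.01519848  0.23184423] [-1.57365124e+00 -9.32132078e-04 -6.81554609e-02]
tray 0.98 [302.0, 115.3] ([301, -173], [121, 148], 23.3)
tray 0.85 [130.2, 282.0] ([526, 17], [167, 90], 85.7)
dock 0.95 [129.7, 323.1] ([523, 18], [160, 137], 87.1)
```

View pics/w1.png

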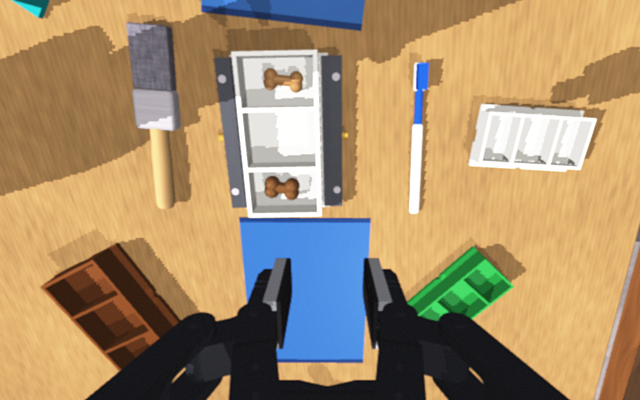

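The wrist view shows the white tray with both bones, clamped between the rails at about (282,132); the small white tray at (530,137) is the look-alike. I'll measure the rim corners.

Run:
```python
from h import *
cal=np.load("w1.npy",allow_pickle=True).item()
C=[pt(cal,*q,.036)[:2] for q in ((232,53),(316,50),(323,216),(247,217))]
print(np.round(C,3),np.mean(C,0).round(4))
l=(C[0]+C[1]-C[2]-C[3]); print(np.degrees(np.arctan2(-l[0],l[1])),np.linalg.norm(l)/2)
R=[pt(cal,*q,.013)[:2] for q in ((216,57),(341,55),(342,206),(232,208))]
print(np.round(R,3),np.mean(R,0).round(4)); print([pt(cal,*q,.036).round(3) for q in ((241,109),(315,107),(247,168),(319,166))])
```

```text
[[ 0.49   0.101]
 [ 0.568  0.098]
 [ 0.561 -0.068]
 [ 0.478 -0.063]] [0.5242 0.0172]
-3.146868878074658 0.16501223091665443
[[ 0.467  0.101]
 [ 0.592  0.094]
 [ 0.583 -0.066]
 [ 0.456 -0.059]] [0.5246 0.0176]
[array([0.49 , 0.051, 0.036]), array([0.563, 0.047, 0.036]), array([ 0.487, -0.008,  0.036]), array([ 0.562, -0.012,  0.036])]
```

>>> {"name": "carry_out", "arguments": {
  "motion": [
    [-2.4,0,1.5,0,-0.6,0,3.4],
    [-2.4,0,1.4,0,0,0,3.4],
    [0,4,0,0,0,0,3.4],
    [0,4,0,0,0,0,3.4],
    [0,4,0,0,0,0,3.4],
    [0,3,0,0,0,0,3.4],
    [0,0,0,0,0,0,3.4],
    [0,0,0,0,0,0,3.4]
  ]
}}

```text
t: 3.35
tcp_pos: [0.5241, 0.0244, 0.0816]
tool_rot: [-1.57, 0.0, -0.045]
contact_force: [0.2, 0.2, 1.5]
grip_width: 0.0344
```

Run:
```python
from h import *
im=imaging.get_image("wrist"); cv2.imwrite("pics/w2.png",im[:,:,::-1])
o=env.get_obs(); print(o["tcp_pos"],np.degrees(o["tool_rot"]),o["contact_force"])
```

```text
[0.5253083  0.02387787 0.08278291] [-89.95226749  -0.15434466  -2.59547228] [0.41930933 0.07308637 0.85956496]
```

View pics/w2.png

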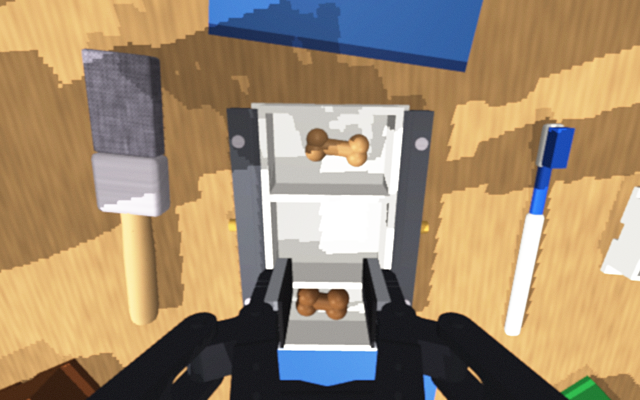

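>>> {"name": "carry_out", "arguments": {
  "motion": [
    [0,0,-0.6,0,0.6,0,3.4],
    [0,2,0,0,0,0,3.4],
    [0,2,0,0,0,0,3.4],
    [0,1.2,0,0,0,0,3.4],
    [0,1,0,0,0,0,3.4],
    [0,0,0,0,0,0,3.4],
    [0,0,0,0,0,0,3.4],
    [0,0,0,0,0,0,3.4]
  ]
}}

```text
t: 4.2
tcp_pos: [0.5245, 0.0165, 0.0202]
tool_rot: [-1.571, -0.002, -0.058]
contact_force: [-0.4, 0.3, 0.5]
grip_width: 0.0342
```

>>> {"name": "carry_out", "arguments": {
  "motion": [
    [0,0,-0.5,0,0,0,3.4],
    [0,0,-0.4,0,0,0,3.4],
    [0,0,-0.2,0,0,0,3.4],
    [0,0,-0.1,0,0,0,3.4],
    [0,0,-0.1,0,0,0,3.4],
    [0,0,0,0,0,0,3.4]
  ]
}}

```text
t: 4.8
tcp_pos: [0.5228, 0.0034, 0.0193]
tool_rot: [-1.571, 0.0, -0.058]
contact_force: [0.3, 0.4, 0.2]
grip_width: 0.0337
```

>>> {"name": "carry_out", "arguments": {
  "motion": [
    [0,0,-0.1,0,0,0,3.4],
    [0,0,-0.1,0,0,0,3.4],
    [0,0,-0.1,0,0,0,3.4],
    [0,0,0,0,0,0,3.4]
  ]
}}

```text
t: 5.2
tcp_pos: [0.5227, 0.0012, 0.0193]
tool_rot: [-1.57, 0.0, -0.058]
contact_force: [0.6, 2.1, -0.4]
grip_width: 0.034
```

>>> {"name": "carry_out", "arguments": {
  "motion": [
    [0,0,-0.1,0,0,0,3.4],
    [0,0,-0.1,0,0,0,3.4],
    [0,0,0,0,0,0,3.4]
  ]
}}

```text
t: 5.5
tcp_pos: [0.5226, 0.0004, 0.0193]
tool_rot: [-1.569, 0.0, -0.057]
contact_force: [0.6, 4.9, 0.3]
grip_width: 0.034
```

>>> {"name": "carry_out", "arguments": {
  "motion": [
    [0,0,-0.1,0,0,0,3.4],
    [0,0,-0.1,0,0,0,3.4],
    [0,0,0,0,0,0,3.4]
  ]
}}

```text
t: 5.8
tcp_pos: [0.5226, 0.0, 0.0193]
tool_rot: [-1.567, 0.0, -0.056]
contact_force: [1.0, 7.9, 0.9]
grip_width: 0.0339
```

>>> {"name": "carry_out", "arguments": {
  "motion": [
    [0,0,-0.1,0,0,0,3.4],
    [0,0,-0.1,0,0,0,3.4],
    [0,0,0,0,0,0,3.4]
  ]
}}

```text
t: 6.1
tcp_pos: [0.5226, -0.0002, 0.0193]
tool_rot: [-1.564, 0.0, -0.055]
contact_force: [0.7, 10.4, 0.2]
grip_width: 0.034
```

>>> {"name": "carry_out", "arguments": {
  "motion": [
    [0,0,-0.1,0,0,0,3.4],
    [0,0,-0.2,0,0,0,3.4],
    [0,0,0,0,0,0,3.4]
  ]
}}

```text
t: 6.4
tcp_pos: [0.5226, -0.0005, 0.0194]
tool_rot: [-1.561, 0.0, -0.054]
contact_force: [1.8, 13.5, 0.6]
grip_width: 0.0341
```

>>> {"name": "carry_out", "arguments": {
  "motion": [
    [0,0,-0.1,0,0,0,3.4],
    [0,0,-0.2,0,0,0,3.4],
    [0,0,0,0,0,0,3.4]
  ]
}}

```text
t: 6.7
tcp_pos: [0.5226, -0.0013, 0.0195]
tool_rot: [-1.559, 0.001, -0.052]
contact_force: [-0.4, 16.2, 1.4]
grip_width: 0.0341
```

>>> {"name": "carry_out", "arguments": {
  "motion": [
    [0,0,-0.1,0,0,0,3.4],
    [0,0,-0.2,0,0,0,3.4],
    [0,0,0,0,0,0,3.4]
  ]
}}

```text
t: 7.0
tcp_pos: [0.5225, -0.0018, 0.0195]
tool_rot: [-1.556, 0.001, -0.05]
contact_force: [1.0, 20.4, 2.5]
grip_width: 0.0341
```

>>> {"name": "carry_out", "arguments": {
  "motion": [
    [0,0,-0.1,0,0,0,3.4],
    [0,0,-0.2,0,0,0,3.4],
    [0,0,0,0,0,0,3.4]
  ]
}}

```text
t: 7.3
tcp_pos: [0.5225, -0.0025, 0.0196]
tool_rot: [-1.553, 0.001, -0.049]
contact_force: [2.0, 22.8, 1.9]
grip_width: 0.034
```

>>> {"name": "carry_out", "arguments": {
  "motion": [
    [0,0,-0.1,0,0,0,3.4],
    [0,0,-0.1,0,0,0,3.4],
    [0,0,0,0,0,0,3.4]
  ]
}}

```text
t: 7.6
tcp_pos: [0.5225, -0.0026, 0.0196]
tool_rot: [-1.551, 0.001, -0.048]
contact_force: [0.5, 25.5, 3.1]
grip_width: 0.034
```

-y stays shut at 25 N, above the catch's range. I'll back off and try +y.

>>> {"name": "carry_out", "arguments": {
  "motion": [
    [0,0,1,0,0,0,3.4],
    [0,0,1.2,0,0,0,3.4],
    [0,0,1.2,0,0,0,3.4],
    [0,0,1,0,0,0,3.4],
    [0,0,0.3,0,0,0,3.4],
    [0,0,0.2,0,0,0,3.4],
    [0,0,0,0,0,0,3.4]
  ]
}}

```text
t: 8.3
tcp_pos: [0.5244, 0.0289, 0.0193]
tool_rot: [-1.571, -0.0, -0.059]
contact_force: [-0.3, 0.1, 0.5]
grip_width: 0.0339
```

>>> {"name": "carry_out", "arguments": {
  "motion": [
    [0,0,0.2,0,0,0,3.4],
    [0,0,0.1,0,0,0,3.4],
    [0,0,0.1,0,0,0,3.4],
    [0,0,0.1,0,0,0,3.4],
    [0,0,0,0,0,0,3.4]
  ]
}}

```text
t: 8.8
tcp_pos: [0.5247, 0.0343, 0.0193]
tool_rot: [-1.571, -0.0, -0.058]
contact_force: [0.1, -0.5, -0.6]
grip_width: 0.0341
```

>>> {"name": "carry_out", "arguments": {
  "motion": [
    [0,0,0.1,0,0,0,3.4],
    [0,0,0.2,0,0,0,3.4],
    [0,0,0.2,0,0,0,3.4],
    [0,0,0.1,0,0,0,3.4],
    [0,0,0,0,0,0,3.4]
  ]
}}

```text
t: 9.3
tcp_pos: [0.5249, 0.0363, 0.0194]
tool_rot: [-1.576, -0.0, -0.061]
contact_force: [-1.2, -7.3, 1.0]
grip_width: 0.0341
```

>>> {"name": "carry_out", "arguments": {
  "motion": [
    [0,0,0.1,0,0,0,3.4],
    [0,0,0.2,0,0,0,3.4],
    [0,0,0.1,0,0,0,3.4],
    [0,0,0,0,0,0,3.4]
  ]
}}

```text
t: 9.7
tcp_pos: [0.5249, 0.0367, 0.0194]
tool_rot: [-1.58, -0.0, -0.063]
contact_force: [-0.9, -11.3, 1.1]
grip_width: 0.0339
```

>>> {"name": "carry_out", "arguments": {
  "motion": [
    [0,0,0.1,0,0,0,3.4],
    [0,0,0.2,0,0,0,3.4],
    [0,0,0.1,0,0,0,3.4],
    [0,0,0,0,0,0,3.4]
  ]
}}

```text
t: 10.1
tcp_pos: [0.525, 0.0371, 0.0195]
tool_rot: [-1.584, -0.0, -0.065]
contact_force: [-2.8, -16.6, 1.7]
grip_width: 0.0335
```

>>> {"name": "carry_out", "arguments": {
  "motion": [
    [0,0,0.1,0,0,0,3.4],
    [0,0,0.1,0,0,0,3.4],
    [0,0,0,0,0,0,3.4]
  ]
}}

```text
t: 10.4
tcp_pos: [0.5252, 0.0382, 0.0195]
tool_rot: [-1.585, -0.0, -0.066]
contact_force: [-1.7, -16.4, 2.5]
grip_width: 0.0344
```

>>> {"name": "carry_out", "arguments": {
  "motion": [
    [0,0,0.1,0,0,0,3.4],
    [0,0,0.1,0,0,0,3.4],
    [0,0,0,0,0,0,3.4]
  ]
}}

```text
t: 10.7
tcp_pos: [0.5256, 0.0459, 0.0194]
tool_rot: [-1.578, -0.0, -0.063]
contact_force: [-0.2, -9.9, 2.0]
grip_width: 0.0339
```

>>> {"name": "carry_out", "arguments": {
  "motion": [
    [0,0,0.1,0,0,0,3.4],
    [0,0,0.1,0,0,0,3.4],
    [0,0,0,0,0,0,3.4]
  ]
}}

```text
t: 11.0
tcp_pos: [0.5257, 0.0487, 0.0194]
tool_rot: [-1.578, -0.0, -0.062]
contact_force: [-0.8, -8.1, 1.3]
grip_width: 0.034
```

+y let go at about 17 N. I'll slide it on in that direction.

>>> {"name": "carry_out", "arguments": {
  "motion": [
    [0,0,0.4,0,0,0,3.4],
    [0,0,0.6,0,0,0,3.4],
    [0,0,0.8,0,0,0,3.4],
    [0,0,0.8,0,0,0,3.4],
    [0,0,0.8,0,0,0,3.4],
    [0,0,0.8,0,0,0,3.4],
    [0,0,0.8,0,0,0,3.4],
    [0,0,0.8,0,0,0,3.4]
  ]
}}

```text
t: 11.8
tcp_pos: [0.5293, 0.1012, 0.0194]
tool_rot: [-1.584, -0.0, -0.066]
contact_force: [-1.9, -15.6, 2.8]
grip_width: 0.0337
```

>>> {"name": "carry_out", "arguments": {
  "motion": [
    [0,0,0.8,0,0,0,3.4],
    [0,0,0.8,0,0,0,3.4],
    [0,0,0.8,0,0,0,3.4],
    [0,0,0.8,0,0,0,3.4],
    [0,0,0.8,0,0,0,3.4],
    [0,0,0.8,0,0,0,3.4],
    [0,0,0.6,0,0,0,3.4],
    [0,0,0.4,0,0,0,3.4]
  ]
}}

```text
t: 12.6
tcp_pos: [0.5324, 0.1713, 0.0193]
tool_rot: [-1.571, 0.0, -0.057]
contact_force: [-1.0, -4.9, 1.8]
grip_width: 0.0341
```

>>> {"name": "carry_out", "arguments": {
  "motion": [
    [0,0,0.5,0,0,0,3.4],
    [0,0,0.7,0,0,0,3.4],
    [0,0,0.8,0,0,0,3.4],
    [0,0,0.8,0,0,0,3.4],
    [0,0,0.6,0,0,0,3.4],
    [0,0,0.3,0,0,0,3.4],
    [0,0,0,0,0,0,3.4]
  ]
}}

```text
t: 13.3
tcp_pos: [0.5346, 0.2087, 0.0193]
tool_rot: [-1.569, -0.0, -0.057]
contact_force: [-0.4, -0.9, 0.3]
grip_width: 0.0343
```

Run:
```python
from h import *
cal=imaging.get_calibration("wrist"); im=imaging.get_image("wrist"); cv2.imwrite("pics/w3.png",im[:,:,::-1])
np.save("w3.npy",cal,allow_pickle=True)
im2=imaging.get_image("top"); 
d=cut_out("tray","top")
c2=imaging.get_calibration("top")
for e in d[:3]: print(e["score"],e["position"],rect(c2,e["region"],.03))
o=env.get_obs(); print(o["tcp_pos"],np.degrees(o["tool_rot"]),o["contact_force"])
```

```text
0.93 [195.5, 202.9] ([529, 189], [173, 98], 86.7)
0.92 [93.8, 276.8] ([782, -8], [64, 119], 83.3)
0.91 [291.3, 350.8] ([288, -192], [97, 166], 22.8)
[0.53455832 0.20857717 0.01928438] [-8.98972822e+01  3.25546473e-03 -3.29677670e+00] [-0.36040171  0.07832228 -0.44424405]
```

View pics/w3.png

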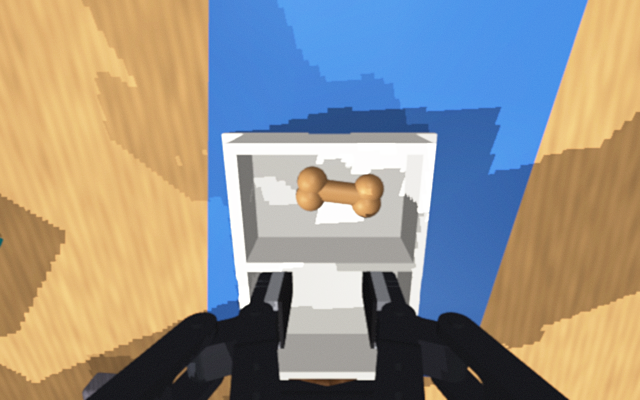

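>>> {"name": "carry_out", "arguments": {
  "motion": [
    [0,0,0.4,0,0,0,4.0],
    [0,0,0.6,0,0.5,0,4.0],
    [0.2,0,0.6,0,1,0,4.0],
    [0.4,0,0.6,0,1.3,0,4.0],
    [0.4,0,0.6,0,1.3,0,4.0],
    [0.4,0,0.5,0,1.3,0,4.0],
    [0.4,0,0.3,0,1.1,0,4.0],
    [0,0,0,0,0.5,0,4.0]
  ]
}}

```text
t: 14.25
tcp_pos: [0.557, 0.2426, 0.0193]
tool_rot: [-1.569, -0.002, -0.18]
contact_force: [-0.1, 0.2, 0.4]
grip_width: 0.0399
```

>>> {"name": "carry_out", "arguments": {
  "motion": [
    [0.2,0,0.3,0,0,0,4.0],
    [0,0,0.4,0,0,0,4.0],
    [0,0,0.2,0,0,0,4.0],
    [0,0,0,0,0,0,4.0],
    [0,0,0,0,0,0,4.0]
  ]
}}

```text
t: 14.75
tcp_pos: [0.5598, 0.2502, 0.0195]
tool_rot: [-1.57, -0.001, -0.18]
contact_force: [-0.1, -1.8, 0.2]
grip_width: 0.0401
```

```bash
cat > m.py <<'E'
from h import *
import sys
cal=imaging.get_calibration("top"); im=imaging.get_image("top"); cv2.imwrite(f"pics/{sys.argv[1]}.png",im[:,:,::-1])
for e in cut_out("tray","top"): 
    if abs(e["position"][1]-190)<35 and e["position"][0]<240: print(e["score"],e["position"],rect(cal,e["region"],.03))
o=env.get_obs(); print(o["t"],o["tcp_pos"],np.degrees(o["tool_rot"]),o["contact_force"])
w=imaging.get_image("wrist"); cv2.imwrite(f"pics/{sys.argv[1]}w.png",w[:,:,::-1]); np.save(sys.argv[1]+"w.npy",imaging.get_calibration("wrist"),allow_pickle=True)
a=cv2.resize(im[120:260,110:310],(800,560),interpolation=cv2.INTER_CUBIC)
cv2.imwrite(f"pics/{sys.argv[1]}c.png",a[:,:,::-1])
E
python3 m.py t4
```

```text
0.68 [186.7, 186.5] ([549, 232], [174, 98], 80.3)
14.85 [0.5596947  0.25019848 0.01957289] [-8.99285902e+01 -3.91335974e-02 -1.03180017e+01] [-0.18075796 -0.43112937  0.21196131]
```

View pics/t4c.png

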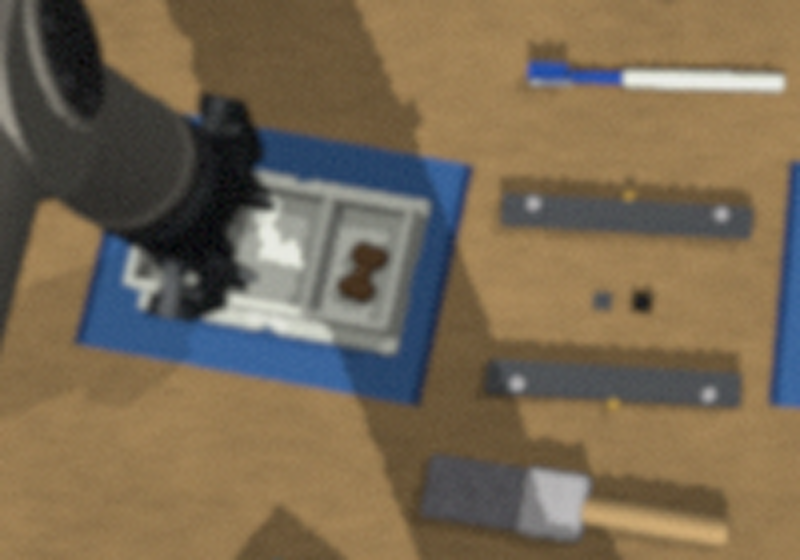

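>>> {"name": "carry_out", "arguments": {
  "motion": [
    [0.1,0,0.4,0,0,0,4.0],
    [0.1,0,0.4,0,0,0,4.0],
    [0,0,0.2,0,0,0,4.0],
    [0,0,0,0,0,0,4.0],
    [0,0,0,0,0,0,4.0]
  ]
}}

```text
t: 15.4
tcp_pos: [0.5638, 0.2592, 0.0195]
tool_rot: [-1.57, -0.001, -0.18]
contact_force: [0.4, -3.2, 1.5]
grip_width: 0.0398
```

>>> {"name": "carry_out", "arguments": {
  "motion": [
    [-0.2,0,-0.5,0,0,0,3.6],
    [0,0,-0.3,0,0,0,3.2],
    [0,-2,0,0,0,0,3.2],
    [0,-4,0,0,0,0,3.2],
    [0,-4,0,0,0,0,3.2],
    [0,-4,0,0,0,0,3.2],
    [0,0,0,0,0,0,3.2]
  ]
}}

```text
t: 16.1
tcp_pos: [0.564, 0.2535, 0.1664]
tool_rot: [-1.561, -0.011, -0.18]
contact_force: [1.0, 1.7, -0.1]
grip_width: 0.0318
```

>>> {"name": "carry_out", "arguments": {
  "motion": [
    [0,0,-3,0,0,0,3.2],
    [0,0,-5,0,0,0,3.2],
    [0,0,-5,0,0,0,3.2],
    [0,-2,-3,0,0,0,3.2],
    [0,-2,0,0,0,0,3.2],
    [0,0,0,0,0,0,3.2]
  ]
}}

```text
t: 16.7
tcp_pos: [0.5328, 0.0934, 0.2017]
tool_rot: [-1.567, -0.005, -0.183]
contact_force: [0.9, 0.6, 0.8]
grip_width: 0.0323
```

```bash
python3 m.py t5
python3 - <<'E'
from h import *
a=cv2.imread("pics/t5c.png"); b=cv2.imread("pics/t5w.png"); cv2.imwrite("pics/t5v.png",np.vstack([cv2.resize(a,(480,300)),cv2.resize(b,(480,300))]))
E
```

```text
0.65 [192.4, 182.9] ([535, 197], [86, 78], 79.9)
16.8 [0.53090269 0.09537833 0.19888561] [-8.99121013e+01  1.10136923e-02 -1.02455526e+01] [-0.33490168  0.60985874 -1.19821909]
```

View pics/t5v.png

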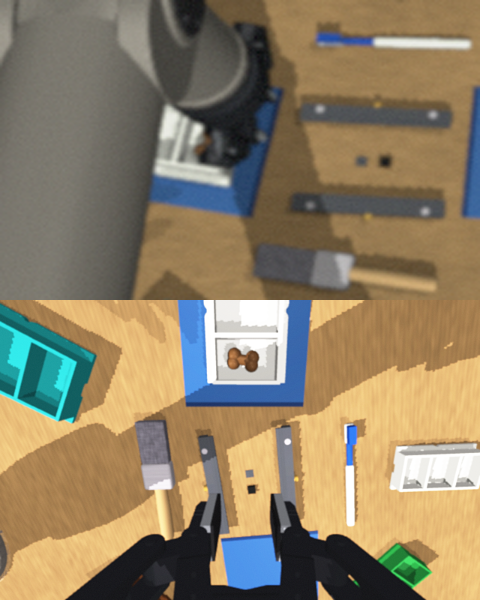

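>>> {"name": "carry_out", "arguments": {
  "motion": [
    [0,-4,4,0,0,0,3.2],
    [0,-3,5,0,0,0,3.2],
    [0,0,0,0,0,0,3.2],
    [0,0,0,0,0,0,3.2],
    [0,0,0,0,0,0,3.2]
  ]
}}

```text
t: 17.35
tcp_pos: [0.5442, 0.1706, 0.2587]
tool_rot: [-1.573, 0.002, -0.18]
contact_force: [0.3, 0.4, 0.2]
grip_width: 0.0318
```

Run:
```python
from h import *
cal=imaging.get_calibration("wrist"); im=imaging.get_image("wrist")[:,:,::-1].copy(); cv2.imwrite("pics/w6.png",im); np.save("w6.npy",cal,allow_pickle=True)
for e in cut_out("tray","wrist")[:3]: print(e["score"],e["position"],rect(cal,e["region"],.03))
h=cv2.cvtColor(im,cv2.COLOR_BGR2HSV)
b=blobs((h[...,0]>100)&(h[...,0]<125)&(h[...,1]>120),3000)
for m in b: print("mat",m.sum(),rect(cal,m,.001))
```

```text
0.81 [391.9, 227.7] ([331, -138], [41, 23], 45.6)
0.76 [88.7, 328.2] ([557, 242], [169, 95], 79.9)
0.69 [258.3, 537.0] ([782, 9], [71, 122], 82.0)
mat 11694 ([554, 237], [213, 158], 79.8)
mat 3516 ([508, -133], [105, 108], 85.4)
```

View pics/w6.png

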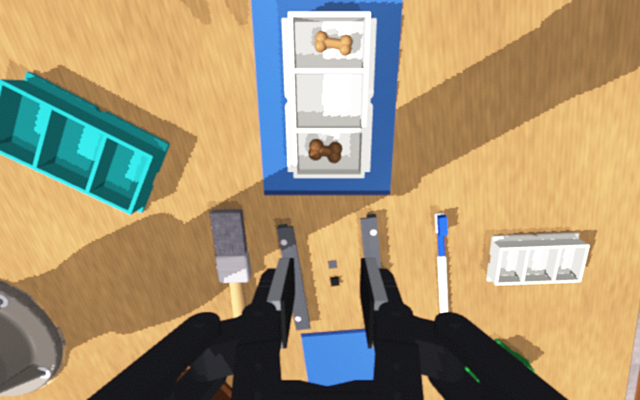

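The tray at (330,95) sits squarely on the mat with both bones in it. It measures (0.557, 0.242) m at 79.9°, and the mat (0.556, 0.242) m at 79.7°. The brushes have not moved, so I'm handing in.

```bash
python3 -c "
from station import workorder; print(workorder.hand_in())"
```

```text
the job is handed in; nothing more can be done
None
```

The tray is out of the rails and sits squarely on the middle of the left mat (+y end), with both bones still in it. I handed the job in at about 17.5 s.

- **Finding the free end:** I pushed on the tray's dividers with slightly spread fingers. The -y end still held at about 25 N, so I backed off. The +y end let go at about 17 N. The highest force I read was 25.5 N, well under the 45 N limit, but forces were read only at the end of each short move.
- **Last check, from the wrist camera:** the tray centre was at about (0.557, 0.242) m at 79.9°. The mat, measured at the start, was at (0.556, 0.242) m at 79.7°. The gripper was clear of everything, and both brushes looked unmoved.
- **What disagreed or was not checked:**
  - A rectangle fitted to the mat in that same last picture gave (0.554, 0.237) m. The picture cut off the mat's far end, so I used the earlier figure.
  - The top camera's last reading of the tray was no use, because the arm blocked its view.
  - I did not look at the bottle again at the end, but the arm never went near it.

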